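# Junction box through the height gauge

### The job

Check the junction box at the height gauge: slide it flat along the bench, stub trailing, in under the yellow bar, and feel whether it goes through; never force it or knock the gauge. If it clears, slide it on through until its stub is out on the far side and set the box flat in the green tray; if it catches, keep it leaning lightly on the bar for a moment to be sure, draw it back out the way it came and set it flat in the red tray. Set it down without dropping it, and leave everything else on the bench where it lies.

Things in the scene. Friction and masses are not known exactly. Their poses are not given: they have to be found in the camera images.
- box_mid (a point): Middle of the cast aluminium junction box, 20 mm above its underside: 90 (its x) x 62 (y) x 40 mm high, z up; starts flat on the bench before the gauge, stub (at -x) trailing. Its grey cover, 86 x 58 mm, is screwed immovably on black packing of unknown thickness: cover top 46 to 54.5 mm above the underside, given by no reading. 0.4 to 0.7 kg; slides with 2 to 5 N of friction.
- stub_mid (a point): On the axis of the steel conduit stub at the rear of the same box, 90 mm behind box_mid and 22 mm above the underside; same axes. The pipe is 27 mm in diameter, bare for 33 mm ahead of this point (then a collar 36 mm in diameter and 12 mm long, then the box wall) and 25 mm behind it, to its end.
- gauge: Height gauge, fixed: a yellow bar 12 mm square across two posts. Origin on the bench below the bar's middle; x = the way through (in at -x, out at +x), y along the bar. Underside 50 mm, top 62 mm above the bench (bolts 70). Opening 120 mm wide; posts 41 mm square on feet 130 (x) x 41 x 5 mm. Rigid: a cover too high meets the bar when box_mid is 49 mm short of it, else it runs clear.
- green_tray_in (a point): The middle of the inner floor of the green tray, for boxes that pass. The tray is fixed, inside 120 (its x) x 222 mm (its y), walls 4 mm thick, rim 24 mm above the bench, floor 4 mm above the bench.
- red_tray_in (a point): The same for the red tray, for boxes that are too high: the same size. The green and the red tray change places.
- coupling: Bystander: a steel conduit coupling standing on end, 35 mm in diameter, 42 mm high, origin under its centre.
- wrench: Bystander: a wrench lying on the bench, 130 mm long.
- screwdriver: Bystander: a screwdriver with an orange handle lying on the bench.
- tape: Bystander: a yellow tape measure standing on the bench, 70 x 30 x 66 mm.
- paste_can: Bystander: a can of thread paste, 64 mm in diameter, 85 mm high.
- spare_cover: Bystander: a loose spare cover plate lying on the bench, 86 x 58 x 5 mm.
Things that resemble listed ones, but are neither listed nor needed, are in the scene too. There is more than one size of the gauge; the job needs the larger.

How it is judged:
On the way, in this order (a step that is already met when the one before it is completed fails the run):
1. the box, flat on the bench, stub trailing, was tried at the bar: slid in until its middle is under it, or, if its cover is too high, brought up to it and kept leaning on it with over 1.5 N (height (world z) of box_mid below 0.0235 m and angle between box_mid's own z axis and vertical below 0.05 rad and x of stub_mid in the frame of gauge below -0.05 m and ((z of box_cover_c0 in the frame of box_mid below 0.0285 m and x of box_mid in the frame of gauge between -0.02 and 0.02 m and y of box_mid in the frame of gauge between -0.04 and 0.04 m) or (z of box_cover_c0 in the frame of box_mid above 0.0268 m and x of box_mid in the frame of gauge between -0.065 and -0.035 m and contact force between box_cover and gauge_c0 above 1.5 N))), for 0.2 s.
2. a box that clears has been slid on, flat on the bench, until its cover and its whole stub are out beyond the bar; one that caught has been drawn back at least 20 mm from the bar (((z of box_cover_c0 in the frame of box_mid below 0.0285 m and (height (world z) of box_mid below 0.0235 m and angle between box_mid's own z axis and vertical below 0.05 rad) and x of box_mid in the frame of gauge above 0.117 m) or (z of box_cover_c0 in the frame of box_mid above 0.0268 m and x of box_mid in the frame of gauge below -0.07 m))), for 0.1 s.
At the end, for the whole second after the job is handed in: The box lies flat and at rest on the floor of the right tray, released: green if its cover is lower than the bar (up to 1 mm over is let pass), red if it is higher (from 0.7 mm under); tilted less than 0.06 rad, within 3 mm of the floor (((z of box_cover_c0 in the frame of box_mid below 0.0285 m and (z of box_mid in the frame of green_tray_in between 0.017 and 0.023 m and x of box_mid in the frame of green_tray_in between -0.05 and 0.05 m and y of box_mid in the frame of green_tray_in between -0.09 and 0.09 m)) or (z of box_cover_c0 in the frame of box_mid above 0.0268 m and (z of box_mid in the frame of red_tray_in between 0.017 and 0.023 m and x of box_mid in the frame of red_tray_in between -0.05 and 0.05 m and y of box_mid in the frame of red_tray_in between -0.09 and 0.09 m))) and angle between box_mid's own z axis and vertical below 0.06 rad); the robot touches nothing.
It fails at once if the gauge is pushed or knocked with more than 20 N, by the box or by the robot (contact force between gauge and anything else above 20 N).
It fails at once if the box is tipped by more than 0.35 rad (angle between box_mid's own z axis and vertical above 0.35 rad).
It fails at once if the box is dropped (falls freely, faster than 0.6 m/s) (linear speed of box above 0.6 m/s and contact force between the fingers and box below 0.2 N).
It fails at once if another thing on the bench is moved by more than 30 mm (distance of any of coupling, wrench, screwdriver, tape, paste_can, spare_cover from where it was at the start of the episode above 0.03 m).
It also fails if it takes over 72 s, if anything falls off the work surface, if the arm or the gripper's body presses on something with over 40 N, if the wrist force passes 120 N, or if a joint passes its speed limit or range.

### The arm

A 7-joint arm with a two-finger parallel gripper is mounted at the origin on the work surface. World frame = base frame: x ahead of the robot, y to its left, z up, the work surface at z = 0. Lengths are in m, angles in rad, forces in N, time in s.
With the tool pointing down it reaches from about 0.375 to 0.925 m from the base axis. Payload 3.1 kg.
Tool frame: the origin (TCP) lies between the finger pads; the fingertips stand 19 mm ahead of it and the grasp point (between the pads) is the TCP; z points along the fingers, y is the line along which they close (so a half turn about z gives the same grasp; the last joint's range is limited). The gripper opens to 85 mm and grips with 20 to 120 N. Pads are 22 mm wide; open, the fingers measure 114 mm over their backs; the gripper's body (76 mm by 85 mm) begins 54 mm behind the grasp point. The pads swing forward as they close: fully open they stand 13 mm farther back than shut.
Start: joints at [-1.292, 0.383, 0.044, 1.598, -0.018, 1.161, -0.05], TCP at [0.239, 0.604, 0.218] pointing down, gripper open.
Joint ranges: [-2.61, 2.61], [-0.41, 2.15], [-1.48, 1.57], [0, 2.5], [-1.57, 4.71], [0.05, 1.97], [-2.85, 2.85]. Speed limits (rad/s): [2.79, 2.79, 3.14, 3.14, 3.14, 3.14, 3.14].

### API

Orientations are given as a unit quaternion [x, y, z, w].
In Python, from bench import move_ptp, movel, move_j, move_gripper, pause, inverse_kinematics, read_camera, camera_params, MotionError, sign_off, look_for, tip_of, read_time_s, read_qpos, read_joint_vel, read_effort, read_eef_pos, read_tcp_rot, read_ft_force, read_ft_torque, read_finger_gap, read_grasp_force gives the robot as it stands. Calls block until the motion is done:
- move_ptp(position, orientation): joint-space move of the TCP to a pose.
- movel(position, orientation=None, speed=0.15): straight line of the TCP; orientation=None keeps the orientation; speed is the mean speed in m/s.
- move_j(angles): joint-space move.
- move_gripper(opening, effort=None): finger opening in m; effort is the grip in N (None keeps the last); returns when the fingers have stopped.
- pause(seconds).
- inverse_kinematics(position, orientation): joint angles nearest the present ones, or None.
- read_camera(name): name is "scene" or "top" or "wrist"; returns the picture (480x640x3 uint8, red, green, blue); there is no depth.
- camera_params(name): a dict with "K" (3x3 intrinsics, pixels), "camera_from_world" (4x4, takes a point from world to camera coordinates). Camera axes: x right, y down, z forward; pixel columns grow to the right and rows downward; lengths in m; the calibration is good to about 2 mm. The wrist camera is an equidistant fisheye: a pixel r from the principal point sees the ray r / f radians off the axis. A picture is of the moment at which its call begins: read the wrist's pose just before it. camera_params takes no time and is no camera call; for the wrist camera it gives the pose at the moment of the call.
A pose or a line that the arm cannot do raises MotionError and nothing moves.
- sign_off(): hands the job in; it is judged then, once.
Trained networks look in the newest picture that a camera, given by its name, has taken for a name from the list of things; names that differ only in an ending like _2 or _b are one class to them, and where a whole thing is asked for, a point or a joint stands for the part that bears it (a point fixed in the world has none). Each returns a list of dicts, best first, with "confidence" (0 to 1); they miss things now and then, are a little off and sometimes report something else, mostly with a low value. They report only what shows in the picture. A call takes as long as a camera call. They do not tell look-alikes from the thing itself.
- look_for(camera, name): "at" ([column, row] in pixels, amid what is visible of it).
- tip_of(camera, name): "at" ([column, row] in pixels: a listed point, or the origin of a listed thing).
Readings, each from a call of its own:
- read_time_s(): time.
- read_qpos(): joint angles.
- read_joint_vel(): joint speeds.
- read_effort(): joint torques, N m.
- read_eef_pos(): TCP position.
- read_tcp_rot(): TCP orientation.
- read_ft_force(): force on the tool from outside, world axes, zero at the start.
- read_ft_torque(): the same for the moment, N m.
- read_finger_gap(): finger opening in m.
- read_grasp_force(): force on a finger pad.
Only numpy, scipy, OpenCV 4.12 (cv2) and the standard library are available. Lean on these libraries where they do the work, as an engineer would, in place of code of your own. Each camera call takes 0.05 s, during which the arm holds its last target. There are 200 camera calls.

## Working session

There is one attempt and no reset: what is moved stays moved. The work goes in short steps, each a Python script; the robot and the scene stay as the last script left them, time stands still between calls to the robot, and variables do not carry over. Pictures are saved under pics/ and viewed, at most 13 in all, crops included, and the job is handed in when it is done.

```bash
mkdir -p pics; cat > h.py <<'E'
import numpy as np, cv2
from bench import *
def ray(cam,uv,P=None):
    P=P or camera_params(cam);K=np.array(P["K"]);T=np.array(P["camera_from_world"])
    x=(uv[0]-K[0,2])/K[0,0];y=(uv[1]-K[1,2])/K[1,1]
    if cam=="wrist":
        r=np.hypot(x,y);d=np.array([x/r*np.sin(r),y/r*np.sin(r),np.cos(r)]) if r>1e-9 else np.array([0,0,1.])
    else: d=np.array([x,y,1.])
    R=T[:3,:3];return -R.T@T[:3,3],R.T@d
def at_z(cam,uv,z,P=None):
    o,d=ray(cam,uv,P);return o+d*(z-o[2])/d[2]
def proj(cam,p):
    P=camera_params(cam);q=np.array(P["camera_from_world"])@np.append(p,1);K=np.array(P["K"])
    return (K@(q[:3]/q[2]))[:2]
def save(cam,name):
    im=read_camera(cam);cv2.imwrite("pics/"+name,im[:,:,::-1]);return im
E
python3 - <<'E'
from h import *
Z=dict(box_mid=.02,stub_mid=.022,gauge=0,green_tray_in=.004,red_tray_in=.004,coupling=0,wrench=0,screwdriver=.01,tape=0,paste_can=0,spare_cover=0)
for c in ("top","scene"):
    save(c,c+"0.png")
    print(c,np.round(ray(c,(320,240))[0],3))
    for n,z in Z.items():
        for r in tip_of(c,n)[:4]:
            print(n,np.round(r["at"]),round(r["confidence"],2),np.round(at_z(c,r["at"],z),3))
print(read_time_s(),read_tcp_rot())
E
```

```text
top [ 0.372 -0.008  1.054]
box_mid [389. 278.] 0.6 [ 0.419 -0.153  0.02 ]
stub_mid [427. 275.] 0.73 [ 0.426 -0.243  0.022]
gauge [314. 273.] 0.76 [0.437 0.026 0.   ]
gauge [229. 333.] 0.6 [0.297 0.228 0.   ]
gauge [427. 275.] 0.29 [ 0.426 -0.247  0.   ]
green_tray_in [399. 184.] 0.63 [ 0.652 -0.19   0.004]
red_tray_in [242. 180.] 0.58 [0.669 0.2   0.004]
coupling [329. 188.] 0.47 [ 0.647 -0.015  0.   ]
coupling [242. 183.] 0.17 [0.664 0.201 0.   ]
wrench [317. 164.] 0.88 [0.709 0.014 0.   ]
wrench [520. 328.] 0.46 [ 0.299 -0.461  0.   ]
screwdriver [156. 266.] 0.96 [0.458 0.404 0.01 ]
screwdriver [133. 208.] 0.7 [0.603 0.466 0.01 ]
tape [133. 209.] 0.55 [0.601 0.47  0.   ]
paste_can [518. 218.] 0.81 [ 0.563 -0.476  0.   ]
spare_cover [517. 324.] 0.84 [ 0.308 -0.453  0.   ]
scene [ 0.954 -0.458  0.922]
box_mid [244. 261.] 0.74 [ 0.414 -0.15   0.02 ]
stub_mid [216. 289.] 0.77 [ 0.428 -0.242  0.022]
gauge [322. 158.] 0.74 [0.295 0.233 0.   ]
gauge [301. 227.] 0.58 [0.427 0.022 0.   ]
green_tray_in [305. 351.] 0.69 [ 0.666 -0.201  0.004]
red_tray_in [426. 238.] 0.66 [0.67  0.208 0.004]
coupling [356. 285.] 0.68 [ 0.635 -0.008  0.   ]
coupling [219. 287.] 0.3 [ 0.414 -0.229  0.   ]
wrench [386. 300.] 0.79 [0.709 0.009 0.   ]
screwdriver [408. 154.] 0.85 [0.46  0.407 0.01 ]
screwdriver [304. 227.] 0.15 [0.437 0.022 0.01 ]
tape [460. 175.] 0.98 [0.608 0.451 0.   ]
tape [216. 291.] 0.37 [ 0.419 -0.24   0.   ]
paste_can [168. 417.] 0.67 [ 0.571 -0.477  0.   ]
spare_cover [108. 319.] 0.91 [ 0.307 -0.446  0.   ]
1.2 [ 1.87291114e-01  9.82304453e-01 -3.00264789e-06 -6.67547475e-06]
```

View pics/top0.png

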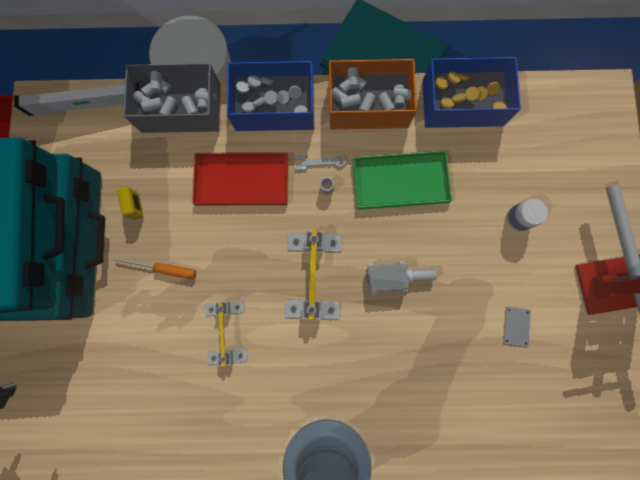

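View pics/scene0.png

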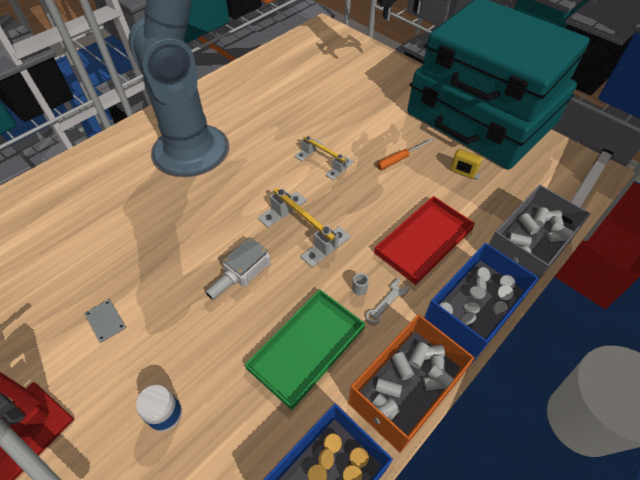

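The larger gauge is at top px (313,273), and the smaller look-alike is at (222,333). The box is at (388,278) with its stub at (425,275). Green tray is at (402,180) and red at (241,180). Things that could be confused: the small gauge for the gauge, the coupling at (327,185) or the bin fittings for the stub. I pick the larger gauge, and next I'll take a close look at the box and fit the bar line.

```bash
cat >> h.py <<'E'
def Q(yaw): return [float(np.cos(yaw/2)),float(np.sin(yaw/2)),0.,0.]
def yellow(im,lo,hi):
    h=cv2.cvtColor(im,cv2.COLOR_RGB2HSV);m=cv2.inRange(h,(20,150,110),(34,255,255));o=np.zeros_like(m)
    o[lo[1]:hi[1],lo[0]:hi[0]]=m[lo[1]:hi[1],lo[0]:hi[0]];return np.argwhere(o)[:,::-1]
E
python3 - <<'E'
from h import *
im=cv2.imread("pics/top0.png")[:,:,::-1].copy()
for lo,hi in (((295,215),(335,335)),((205,290),(240,375))):
    p=yellow(im,lo,hi);w=np.array([at_z("top",q,.062)[:2] for q in p])
    c=w.mean(0);u=np.linalg.svd(w-c)[2][0];s=(w-c)@u
    print(len(p),c,(w.min(0)+w.max(0))/2,u,np.ptp(s))
for n in("green","red"):
    h=cv2.cvtColor(im,cv2.COLOR_RGB2HSV)
    m=cv2.inRange(h,(50,120,60),(75,255,255)) if n=="green" else cv2.inRange(h,(0,150,60),(8,255,255))|cv2.inRange(h,(172,150,60),(180,255,255))
    m[:, :180]=0;m[:,460:]=0;m[:140]=0;m[220:]=0
    w=np.array([at_z("top",q,.024)[:2] for q in np.argwhere(m)[:,::-1]],np.float32);print(n,cv2.minAreaRect(w))
for y in(np.pi/2,-np.pi/2): print(y,inverse_kinematics([.42,-.2,.2],Q(y)))
move_ptp([.42,-.19,.25],Q(np.pi/2))
P=camera_params("wrist");im=save("wrist","w1.png");print(np.round(ray("wrist",(320,240),P),3),P["K"])
for n,z in dict(box_mid=.02,stub_mid=.022,gauge=0).items():
    for r in tip_of("wrist",n)[:3]: print(n,np.round(r["at"]),round(r["confidence"],2),np.round(at_z("wrist",r["at"],z,P),4))
print(read_time_s(),read_ft_force())
E
```

```text
385 [0.42890664 0.02641939] [0.43072709 0.02685065] [-0.99871708  0.05063779] 0.20203342502139532
212 [0.30032536 0.2306224 ] [0.30189917 0.23065522] [-0.99725059 -0.074103  ] 0.13842270794050343Traceback (most recent call last):
  File "<stdin>", line 11, in <module>
  File "h.py", line 11, in at_z
    o,d=ray(cam,uv,P);return o+d*(z-o[2])/d[2]
        ~~~^^^^^^^^^^
  File "h.py", line 4, in ray
    P=P or camera_params(cam);K=np.array(P["K"]);T=np.array(P["camera_from_world"])
           ~~~~~~~~~~~~~^^^^^
ValueError: time passes only in moves, steps and waits
```

```bash
python3 - <<'E'
from h import *
im=cv2.imread("pics/top0.png")[:,:,::-1].copy();T=camera_params("top")
for n in("green","red"):
    h=cv2.cvtColor(im,cv2.COLOR_RGB2HSV)
    m=cv2.inRange(h,(50,120,60),(75,255,255)) if n=="green" else cv2.inRange(h,(0,150,60),(8,255,255))|cv2.inRange(h,(172,150,60),(180,255,255))
    m[:, :180]=0;m[:,460:]=0;m[:140]=0;m[220:]=0
    w=np.array([at_z("top",q,.024,T)[:2] for q in np.argwhere(m)[:,::-1]],np.float32);print(n,cv2.minAreaRect(w))
for y in(np.pi/2,-np.pi/2): print(y,inverse_kinematics([.42,-.2,.2],Q(y)))
move_ptp([.42,-.19,.25],Q(np.pi/2))
P=camera_params("wrist");im=save("wrist","w1.png");print(np.round(ray("wrist",(320,240.1),P),3),P["K"])
for n,z in dict(box_mid=.02,stub_mid=.022,gauge=0).items():
    for r in tip_of("wrist",n)[:3]: print(n,np.round(r["at"]),round(r["confidence"],2),np.round(at_z("wrist",r["at"],z,P),4))
print(read_time_s(),read_ft_force())
E
```

```text
green ((0.6590122580528259, -0.1920240819454193), (0.12797479331493378, 0.2282005250453949), 3.138371706008911)
red ((0.6685817837715149, 0.20151287317276), (0.22980369627475739, 0.12838923931121826), 88.96558380126953)
1.5707963267948966 [-1.00138255  0.12587546  1.46214098  2.08604991 -0.14468197  1.04638504
  0.5327223 ]
-1.5707963267948966 [-1.00927274  0.14595287  1.48134925  2.08607731 -0.16792232  1.04853122
 -2.58610943]
[[ 0.422 -0.119  0.406]
 [-0.002 -0.275 -0.961]] [[371.64829954   0.         321.02432772]
 [  0.         371.64829954 240.32549642]
 [  0.           0.           1.        ]]
box_mid [319. 166.] 0.79 [ 0.4201 -0.1503  0.02  ]
stub_mid [328. 243.] 0.98 [ 0.4301 -0.2326  0.022 ]
stub_mid [514.  56.] 0.68 [ 0.6376 -0.0146  0.022 ]
4.2667 [ 0.28647637 -0.61310135 -0.33504259]
```

View pics/w1.png

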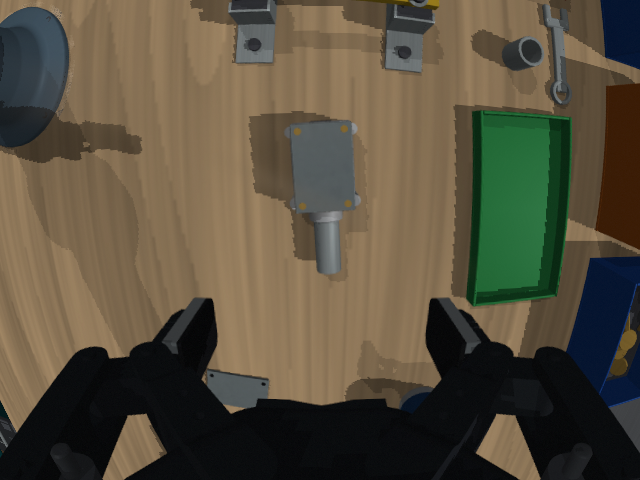

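```bash
python3 - <<'E'
from h import *
P=camera_params("wrist")
for n,uv,z in(("coverTL",(291,122),.05),("coverTR",(352,121),.05),("coverBR",(356,209),.05),("coverBL",(295,213),.05),("stubend",(328,273),.03),("collar_near",(327,216),.03)):
    print(n,np.round(at_z("wrist",uv,z,P),4))
p=read_eef_pos();movel([p[0],p[1],.4])
move_j([.45,.383,.044,1.598,-.018,1.161,.4])
print(read_eef_pos())
c=[.427,-.24,.12]
best=inverse_kinematics(c,Q(np.pi/2));print(best)
move_ptp(c,Q(np.pi/2));print(read_qpos())
P=camera_params("wrist");im=save("wrist","w2.png")
for n,z in dict(box_mid=.02,stub_mid=.022).items():
    for r in tip_of("wrist",n)[:2]: print(n,np.round(r["at"]),round(r["confidence"],2),np.round(at_z("wrist",r["at"],z,P),4))
np.save("P2.npy",P,allow_pickle=True);print(read_time_s())
E
```

```text
coverTL [ 0.3932 -0.1054  0.05  ]
coverTR [ 0.4508 -0.1044  0.05  ]
coverBR [ 0.4558 -0.1897  0.05  ]
coverBL [ 0.3961 -0.1937  0.05  ]
stubend [ 0.4292 -0.264   0.03  ]
collar_near [ 0.4278 -0.2011  0.03  ]
[ 0.55587499 -0.33744787  0.21880927]
[ 4.28130563e-01  2.03764931e-01 -4.24771838e-04  2.06332165e+00
  1.12034523e-04  8.74506097e-01  4.27642723e-01]
[ 4.26291689e-01  2.01994072e-01 -1.06097526e-04  2.05992666e+00
  2.24307813e-04  8.73823314e-01  4.27523752e-01]
box_mid [308. 107.] 0.69 [ 0.4231 -0.1499  0.02  ]
stub_mid [317. 230.] 0.64 [ 0.4286 -0.2361  0.022 ]
7.7167
```

View pics/w2.png

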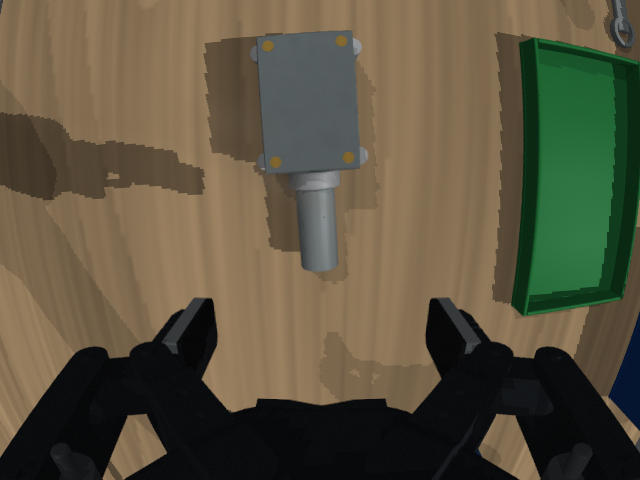

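Seen from the wrist, the box cover is at (309,103) and the stub at (317,230), pointing about 93°. That agrees with the other views, so I'll grip the stub and line the box up with the gauge.

```bash
cat >> h.py <<'E'
G=np.array([.430,.0266]);GX=np.array([.0506,.9987]);GY=np.array([-.9987,.0506]);GA=float(np.arctan2(GX[1],GX[0]))
def W(x,y,z): return [*(G+GX*x+GY*y),z]
def F():
    f=np.mean([read_ft_force() for _ in range(1)],0);return np.round([f[:2]@GX,f[:2]@GY,f[2]],2)
def gx(): p=np.array(read_eef_pos());d=p[:2]-G;return np.round([d@GX,d@GY,p[2]],4)
E
python3 - <<'E'
from h import *
yaw=np.radians(92.9)
move_gripper(.06,60)
movel([.4287,-.238,.12],Q(yaw));print(F())
movel([.4287,-.238,.025],speed=.08);print(F(),gx())
move_gripper(.02,60);print(read_finger_gap(),read_grasp_force(),F())
movel(W(-.24,0,.025),Q(GA),speed=.04);pause(.1);print(F(),gx())
for x in(-.21,-.18,-.16):
    movel(W(x,0,.025),speed=.04);print(F(),gx());
print(read_time_s());P=camera_params("wrist");save("wrist","w3.png")
for n,z in dict(box_mid=.02,stub_mid=.022).items():
    for r in tip_of("wrist",n)[:2]:
        p=at_z("wrist",r["at"],z,P);print(n,np.round(r["at"]),round(r["confidence"],2),(p[:2]-G)@GX,(p[:2]-G)@GY)
E
```

```text
[-0.08 -0.25 -0.55]
[-0.39  0.21  0.29] [-0.2646 -0.0127  0.0256]
0.019905848873546822 0.0 [-0.5   0.52 -0.57]
[-0.84 -0.88  0.55] [-2.403e-01 -2.000e-04  2.510e-02]
[-1.71 -0.7   1.37] [-0.2095 -0.0003  0.0251]
[-5.51  0.38  5.58] [-0.1811 -0.0007  0.0258]
[-4.33 -0.25  5.98] [-0.1609 -0.0007  0.0258]
13.525
stub_mid [347. 348.] 0.71 -0.19258990509125312 -0.01487502574549277
```

View pics/w3.png

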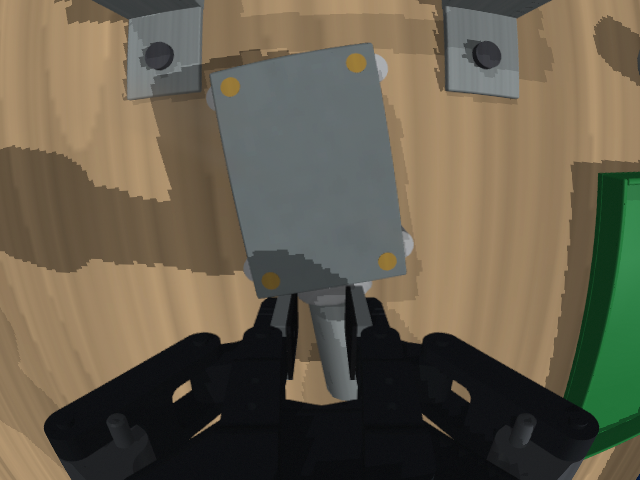

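The fingers stand either side of the stub at (335,350), but they aren't holding it. They pushed on the collar and turned the box about 9° at (310,170). I'll back off, match its heading and close fully.

```bash
python3 - <<'E'
from h import *
print(read_finger_gap(),F())
P=camera_params("wrist")
q=[((at_z("wrist",uv,.05,P)[:2]-G)@GX,(at_z("wrist",uv,.05,P)[:2]-G)@GY) for uv in((211,72),(373,43),(406,273),(258,298))]
q=np.array(q);print(q.round(3));c=q.mean(0);d=(q[0]+q[1]-q[2]-q[3]);a=np.arctan2(d[1],d[0]);d/=np.linalg.norm(d)
s=c-.09*d;print(c,np.degrees(a),s)
g=gx();movel(W(g[0]-.012,g[1],.03))
move_gripper(.06,60);
movel(W(s[0],s[1],.025),Q(GA+a),speed=.05);print(gx(),F())
move_gripper(0.0,60);print(read_finger_gap(),read_grasp_force(),F());pause(.3);print(read_finger_gap(),read_grasp_force())
print(read_time_s());save("wrist","w4.png")
E
```

```text
0.01963720755568729 [-4.5  -0.54  7.45]
[[-0.066  0.037]
 [-0.056 -0.02 ]
 [-0.141 -0.035]
 [-0.152  0.023]]
[-0.10391122  0.00124245] 9.59621560647133 [-0.19265186 -0.01376087]
[-0.1925 -0.0135  0.0249] [ 0.88 -0.35  0.22]
-6.39021373432422e-05 0.0 [-0.65 -0.25 -0.22]
-4.5075259562800755e-05 0.0
15.925
```

View pics/w4.png

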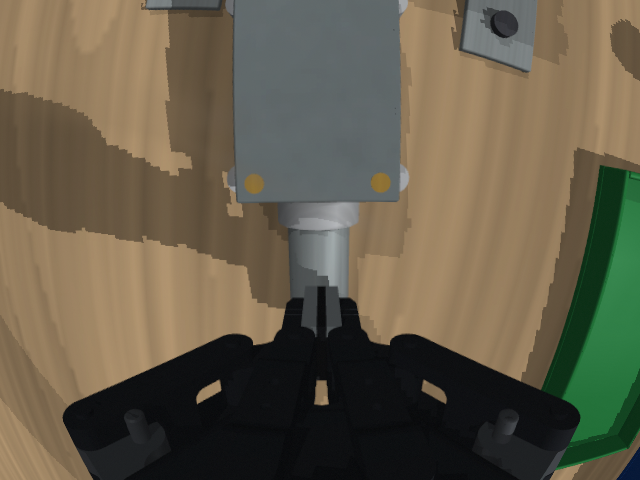

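```bash
python3 - <<'E'
from h import *
P=camera_params("wrist");T=np.array(P["camera_from_world"]);K=np.array(P["K"])
def wp(p):
    q=T@np.append(p,1);t=np.arctan2(np.hypot(*q[:2]),q[2]);n=q[:2]/np.hypot(*q[:2]);return np.round(K[:2,2]+K[0,0]*t*n)
p=np.array(read_eef_pos());print(p,read_tcp_rot(),GA)
print("tcp",wp(p),"tip",wp(p-[0,0,.019]),"up40",wp(p+[0,0,.04]))
a=np.array([np.cos(GA+np.radians(9.6)),np.sin(GA+np.radians(9.6)),0])
for d in(-.025,0,.033,.045): print(d,[wp(p*[1,1,0]+[0,0,z]+a*d) for z in(0.0085,.022,.0355)])
for n in("stub_mid","box_mid"):
    save("scene","s1.png");
    for r in tip_of("scene",n)[:1]:
        q=at_z("scene",r["at"],.021);print(n,r["confidence"],(q[:2]-G)@GX,(q[:2]-G)@GY)
im=cv2.imread("pics/s1.png")[170:330,170:370];cv2.imwrite("pics/s1c.png",cv2.resize(im,(750,600),interpolation=cv2.INTER_CUBIC))
E
```

```text
[ 0.43400878 -0.16652152  0.02499295] [ 6.64621786e-01  7.47179953e-01 -8.96873453e-06  9.00819161e-06] 1.520173748115777
tcp [318. 294.] tip [318. 278.] up40 [317. 339.]
-0.025 [array([319., 324.]), array([318., 337.]), array([318., 352.])]
0 [array([318., 280.]), array([318., 291.]), array([318., 303.])]
0.033 [array([318., 215.]), array([318., 222.]), array([318., 229.])]
0.045 [array([318., 190.]), array([318., 194.]), array([318., 200.])]
stub_mid 0.97 -0.1924519991377125 -0.013428117859269862
box_mid 0.57 -0.10251354438208211 0.019121375009493676
```

View pics/s1c.png

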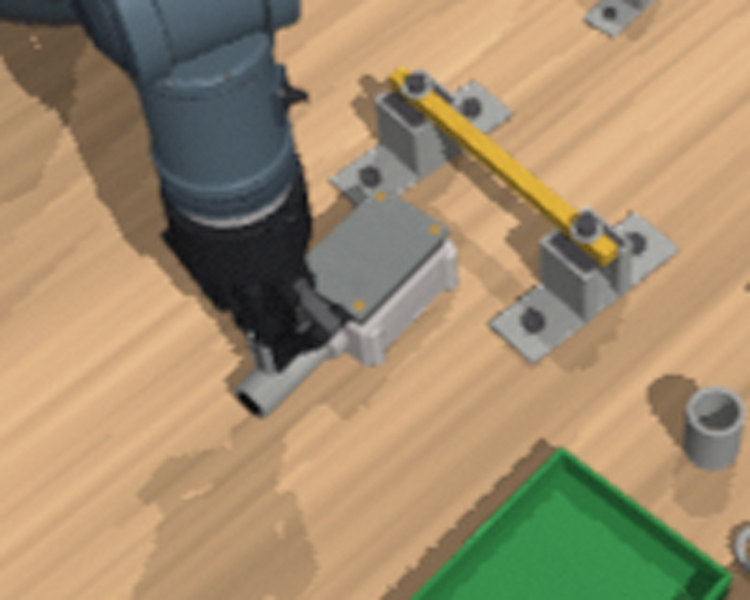

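The scene crop shows the gripper over the stub just behind the collar at (330,335), with the pipe end at (255,395). The fingers closed fully with no load, so the tips must be above the pipe, higher than the pose suggests. I'll open slightly and feel my way down.

```bash
python3 - <<'E'
from h import *
g=gx()
movel(W(g[0],g[1],.045),speed=.1)
move_gripper(.04,60);print(read_finger_gap(),F())
z=.045
while z>.0:
    z-=.003
    try: movel(W(g[0],g[1],z),speed=.04)
    except MotionError as e: print(e);break
    f=F()
    print(round(z,4),gx()[2],f)
    if f[2]>3: break
print(read_time_s());save("wrist","w5.png")
E
```

```text
0.040009961373153866 [0.52 0.02 0.16]
0.042 0.0417 [ 0.05 -0.84  0.51]
0.039 0.0388 [-0.05 -0.34 -0.12]
0.036 0.0358 [ 0.23  0.09 -0.14]
0.033 0.0328 [ 0.06 -0.08  0.91]
0.03 0.0298 [-0.4   0.51 -0.28]
0.027 0.0268 [-0.96 -0.86  0.22]
0.024 0.0238 [-0.65  0.27  0.18]
0.021 0.0208 [-0.49  0.35  0.32]
0.018 0.0178 [0.82 0.99 0.57]
0.015 0.0148 [ 0.26  0.72 -0.27]
0.012 0.0118 [-0.04  0.3  -0.23]
0.009 0.0088 [-0.02 -0.36 -0.33]
0.006 0.0058 [-0.79  0.37 -0.05]
0.003 0.0028 [-0.04 -0.07  0.33]
-0.0 -0.0002 [0.24 0.71 0.27]
20.7417
```

View pics/w5.png

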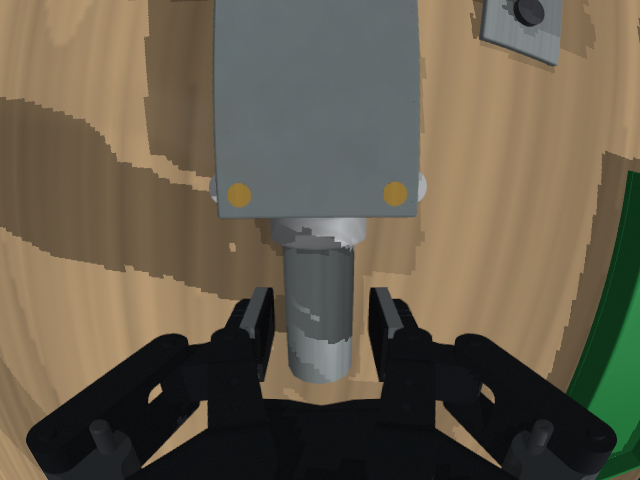

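Now the fingers straddle the stub, but the pose reads z≈0 with no bench contact. The reported TCP must lie about 25–30 mm beyond the real grasp point. I'll keep feeling down to the bench to calibrate it.

```bash
python3 - <<'E'
from h import *
g=gx();z=-.002
while z>-.036:
    z-=.002
    try: movel(W(g[0],g[1],z),speed=.04)
    except MotionError as e: print(e);break
    f=F()
    print(round(z,4),gx()[2],f)
    if f[2]>3: break
print(read_time_s(),gx())
E
```

```text
-0.004 -0.0043 [0.18 0.03 0.37]
-0.006 -0.0061 [ 0.08 -0.39  0.22]
-0.008 -0.0081 [-0.26 -0.05 -0.36]
-0.01 -0.0101 [ 0.86 -0.35  0.5 ]
-0.012 -0.0121 [0.71 0.15 0.12]
-0.014 -0.0141 [ 0.89 -0.19  0.07]
-0.016 -0.0147 [ 0.25  3.86 13.28]
22.5417 [-0.1928 -0.0139 -0.0147]
```

```bash
cat >> h.py <<'E'
ZB=-.030  # reported z minus true grasp height (felt at the bench)
E
python3 - <<'E'
from h import *
g=gx();z=-.007
movel(W(g[0],g[1],z),speed=.05);print(F())
move_gripper(.0,60);pause(.1);print(read_finger_gap(),read_grasp_force(),F())
assert read_finger_gap()>.02
movel(W(-.185,0,z),Q(GA),speed=.04);pause(.1);print(F(),gx())
for x in(-.175,-.165,-.155):
    movel(W(x,0,z),speed=.03);print(F(),gx())
print(read_time_s());P=camera_params("wrist");im=save("wrist","w6.png")
for n in("box_mid","stub_mid"):
    for r in tip_of("wrist",n)[:1]:
        p=at_z("wrist",r["at"],.021,P);print(n,np.round(r["at"]),round(r["confidence"],2),(p[:2]-G)@GX,(p[:2]-G)@GY)
p=yellow(im,(0,0),(640,200));print(len(p),p.min(0) if len(p) else 0,p.max(0) if len(p) else 0)
E
```

```text
[ 0.62 -0.07 -0.  ]
0.02493589657849637 58.55732023715973 [-1.24  1.62  4.62]
[-4.65  0.61  2.46] [-0.186  -0.0004 -0.0069]
[-2.4  -1.22  3.39] [-0.1744 -0.0006 -0.0069]
[-3.27 -0.8   4.22] [-0.1649 -0.0002 -0.0069]
[-4.77  0.66  4.4 ] [-1.551e-01 -1.000e-04 -6.900e-03]
25.3417
box_mid [317.  78.] 0.65 -0.06474826562658055 -0.00024899582030356966
stub_mid [320. 325.] 0.87 -0.15584191318230692 -0.0011922529517463026
559 [224 185] [413 199]
```

View pics/w6.png

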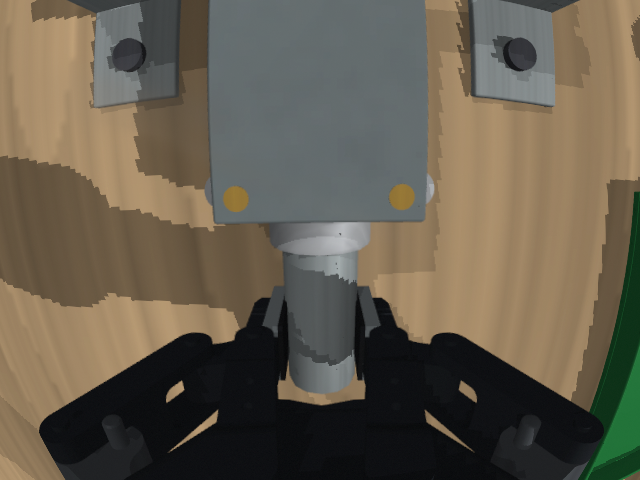

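The stub is now held (gap 24.9 mm) and the box is centred and square to the posts: cover at (317,110), post feet at (130,55) and (515,55). Now I'll creep up to the bar, watching the force.

```bash
python3 - <<'E'
from h import *
z=-.007
def mF(n=4):
    v=[]
    for _ in range(n): pause(.02);v.append(F())
    return np.mean(v,0).round(2)
movel(W(-.147,0,z),speed=.03);base=[mF()];x=-.147;caught=False
while x<-.120:
    x+=.001;movel(W(x,0,z),speed=.03);f=mF()
    print(round(x,4),gx()[:2],f)
    if x<-.1425: base.append(f);continue
    b=-np.mean(base,0)[0]
    if -f[0]-b>4: caught=True;break
if caught:
    for _ in range(4): pause(.15);print("hold",mF(3))
print("caught",caught,np.mean(base,0),gx(),read_time_s())
E
```

```text
-0.146 [-1.466e-01 -1.000e-04] [-5.68  0.29  5.08]
-0.145 [-1.458e-01 -1.000e-04] [-6.03 -0.23  5.62]
-0.144 [-1.449e-01 -1.000e-04] [-5.8  -0.02  5.01]
-0.143 [-1.439e-01 -1.000e-04] [-6.26  0.1   5.11]
-0.142 [-0.1429 -0.    ] [-6.33  0.05  5.3 ]
-0.141 [-0.1419 -0.    ] [-5.88 -0.08  5.44]
-0.14 [-0.141 -0.   ] [-5.89  0.04  5.37]
-0.139 [-0.1404 -0.    ] [-6.12 -0.11  4.52]
-0.138 [-0.1403  0.    ] [-8.64 -0.49  5.16]
-0.137 [-0.1403  0.    ] [-10.2   -0.3    3.45]
hold [-10.24  -0.79   4.21]
hold [-10.16  -0.17   3.96]
hold [-1.073e+01 -1.000e-02  4.200e+00]
hold [-10.85  -0.18   3.97]
caught True [-5.698 -0.04   5.128] [-0.1403  0.     -0.0069] 29.9417
```

It caught: the box stopped at stub x −0.140, where a high cover should meet the bar, and the force rose 4.5 N above sliding friction and held. So it goes in the red tray. I'll draw it back and regrip it by the body.

```bash
python3 - <<'E'
from h import *
z=-.007
movel(W(-.23,0,z),speed=.06);pause(.1);print(F(),gx())
move_gripper(.05,60);
movel(W(-.23,0,.075),speed=.12)
P=camera_params("wrist");im=save("wrist","w7.png")
for n in("box_mid","stub_mid"):
    for r in tip_of("wrist",n)[:1]:
        p=at_z("wrist",r["at"],.021,P);print(n,np.round(r["at"]),round(r["confidence"],2),(p[:2]-G)@GX,(p[:2]-G)@GY)
move_gripper(.085)
xb=-.23-.0013+.09-.010
movel(W(xb,0,.075),speed=.12);print(F(),gx())
for zz in(.05,.035,.02,.01,.003,-.002,-.005):
    movel(W(xb,0,zz),speed=.06);f=F();print(zz,f)
    if f[2]>3: break
move_gripper(.03,70);pause(.1);print(read_finger_gap(),read_grasp_force(),F(),gx(),read_time_s())
save("wrist","w8.png")
E
```

```text
[ 5.02 -0.74  4.35] [-0.2251  0.0008 -0.0078]
box_mid [316.  94.] 0.55 -0.13561689341221506 0.0019750985102912296
stub_mid [319. 251.] 0.8 -0.22594452757717562 0.0007450476763953237
[-0.18  0.02  0.8 ] [-1.52e-01 -1.00e-04  7.51e-02]
0.05 [-0.01 -0.83 -0.06]
0.035 [-0.15  0.03  0.5 ]
0.02 [ 0.78 -0.91  0.36]
0.01 [-0.07 -0.29 -0.13]
0.003 [ 0.42 -0.1  -0.24]
-0.002 [ 0.27 -0.62 -0.33]
-0.005 [ 0.39 -1.72  0.69]
0.06076654454135164 77.56003975868225 [-0.88  1.79  4.94] [-0.1514  0.0006 -0.0047] 37.225
```

View pics/w8.png

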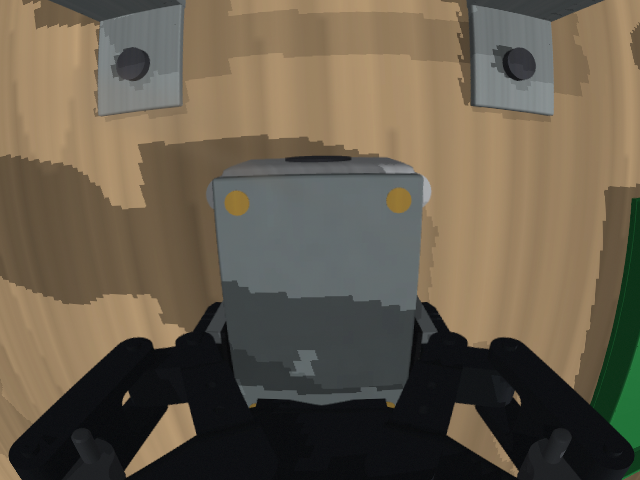

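Holding the body squarely (gap 60.8 mm, cover at (315,290)), clear of the gauge feet. Now I'll carry it to the red tray and lower it by feel.

```bash
python3 - <<'E'
from h import *
p=read_eef_pos();movel([p[0],p[1],.03],speed=.06);print(F(),read_finger_gap())
movel([p[0],p[1],.12],speed=.12)
A=np.radians(88.97);X,Y=.669,.2165
movel([X,Y,.12],Q(A),speed=.15);pause(.2)
P=camera_params("wrist");im=save("wrist","w9.png");b=F();print(b,read_finger_gap(),read_time_s())
movel([X,Y,.04],speed=.12);pause(.1);b=F();print(b)
save("wrist","w9.png")
E
```

```text
[-0.28 -0.09 -5.48] 0.06094040919627617
[ 0.59 -0.09 -4.82] 0.061195120776789576 42.1167
[-0.96 -0.61 -5.01]
```

View pics/w9.png

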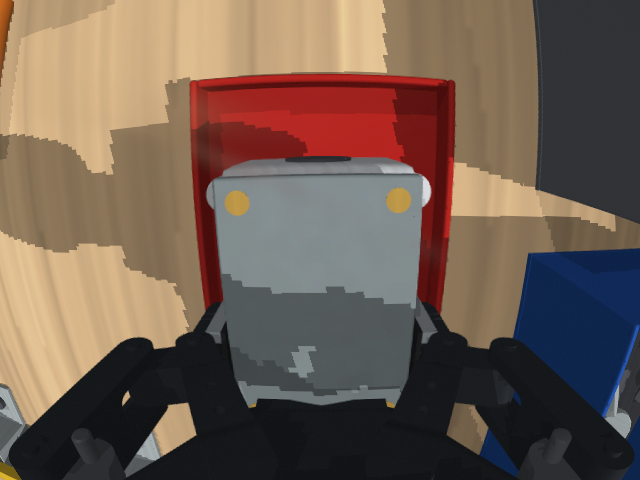

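The box hangs level and central in the red tray (tray walls at 193 and 455, box centre 319). I'll lower it until it touches.

```bash
python3 - <<'E'
from h import *
X,Y=.669,.2165;z=.01
movel([X,Y,z],speed=.06);pause(.1);b=F();print(b)
while z>-.006:
    z-=.0015;movel([X,Y,z],speed=.03);pause(.05);f=F();print(round(z,4),f)
    if f[2]-b[2]>4: break
move_gripper(.070);print(read_finger_gap(),F());pause(.1)
movel([X,Y,.06],speed=.06);print(F());movel([X,Y,.2],speed=.15);pause(.2)
P=camera_params("wrist");save("wrist","w10.png")
for n,zz in(("box_mid",.024),("red_tray_in",.004)):
    for r in tip_of("wrist",n)[:1]: print(n,r["confidence"],np.round(at_z("wrist",r["at"],zz,P),4))
print(read_time_s())
E
```

```text
[ 0.49 -1.3  -4.82]
0.0085 [ 0.27 -0.2  -4.31]
0.007 [ 0.67  0.58 -4.72]
0.0055 [-0.17 -0.86 -3.84]
0.004 [-0.08 -0.68 -4.2 ]
0.0025 [-0.32  0.55 -4.6 ]
0.001 [ 0.11 -0.14 -4.47]
-0.0005 [-0.04 -0.17 -4.22]
-0.002 [-1.32  2.19  5.14]
0.07001452910792137 [0.02 0.15 0.04]
[-0.49  0.92  0.86]
49.2083
```

View pics/w10.png

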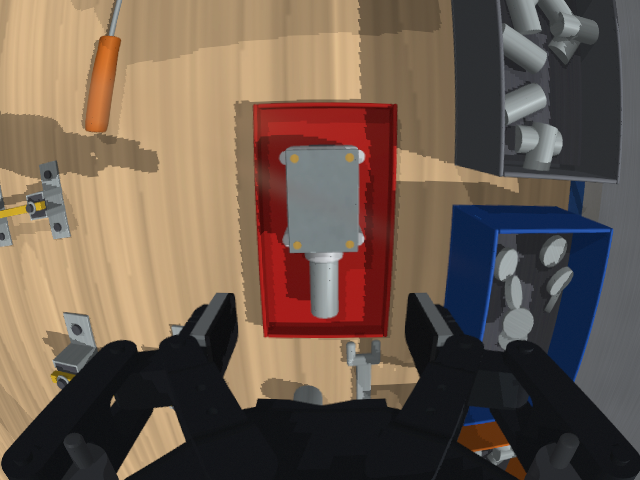

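The box lies flat inside the red tray with its cover at (322,200) and its stub end at (325,315). The gripper is clear and nothing else has been disturbed.

```bash
python3 -c "
from h import *
print(sign_off(),read_time_s())"
```

```text
the job is handed in; nothing more can be done
the job is handed in; nothing more can be done
```

The box caught on the bar (about 4.5 N of lean above friction, held for about 0.8 s), so I drew it back, set it flat in the red tray, released it and handed the job in at about 49 s of the 72 s; my first grip on the stub missed and turned the box about 10° before I realigned it, and no verdict was shown.

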